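# Hold an axle bracket square in the corner of a squaring jig with a handled pin

### The job

Take the red-handled pin from the wooden stand and put its steel end right down through the eyelet of the yellow axle bracket that lies on the squaring jig. Then, moving the bracket only with the pin and never touching it with the gripper, press it squarely into the corner so that it sits flush against both blue fences at once; finish while still gripping the pin and pressing the bracket firmly against both fences. Leave everything else on the bench where it is.

Things in the scene. Friction and masses are not known exactly. Their poses are not given: they have to be found in the camera images.
- jig: Fixed squaring jig: bright steel plate 190 (x) x 170 (y) x 10 mm lying on the bench, with two blue fences on it that meet in a corner. Origin: centre of the plate's underside; z up. Its +x axis points at the far fence, its +y axis at the left fence; its yaw varies. Plate, fences, bracket and pin shank are smooth and slide easily on one another (friction about 0.2).
- fence_far: Blue bar fixed on the jig, 15 (x) x 118 (y) x 16 mm high, axes parallel to the jig's. Origin: centre of its underside, on the plate's top. Its working face is its -x side, 65 mm from the jig's origin along jig +x.
- fence_left: Blue bar fixed on the jig, 140 (x) x 15 (y) x 16 mm high, axes parallel to the jig's. Origin: centre of its underside, on the plate's top. Its working face is its -y side, 55 mm from the jig's origin along jig +y.
- corner (a point): The point where the working faces of the two fences and the plate's top meet: (65, 55, 10) mm in the jig's frame. Axes as the jig's.
- bracket: Yellow axle bracket, loose on the jig, 0.1 to 0.21 kg: foot 60 (x) x 46 (y) x 14 mm high; two cheeks and a dark axle on its +x end rise to 24 mm. Origin: centre of the foot's underside; z up. Starts up to 23 degrees askew, 20 mm or more short of both fences' seat. Seated: axes parallel to the jig's, +x end on the far fence, +y side on the left fence, origin at (35, 32, 10) mm in the jig's frame.
- eyelet (a point): Centre of the upper mouth of the bracket's eyelet: a round hole 11 mm wide straight through the 14 mm foot, at (6, 0, 14) mm in the bracket's frame. The jig's plate closes it below.
- pin_grip (a point): Centre of the red handle of the pin: a round upright handle 16 mm across, 34 mm high, to be gripped from above. The pin's tip is 53 mm below this point; the handle's lower end is 17 mm below it and its top 17 mm above.
- pin: The red-handled pin, standing upright in the stand, 70 mm long, 60 g. Origin: the tip, centre of its lower end; z up along the pin. Steel shank 8 mm thick, 36 mm long (its last 3 mm taper to 5 mm), then the 16 mm handle, 34 mm high.
- stand: Fixed wooden stand 200 (x) x 46 (y) x 36 mm high with three square sockets 9.5 mm wide, 26 mm deep, at x = -75, 0 and 75 mm. Origin: centre of its underside. Each pin stands with its tip 10 mm above the bench and its handle's lower end 10 mm above the stand's top. Which pin stands where changes.
- pin_blue: Pin like the red one but with a blue handle, in the stand; not to be moved. Origin: its tip.
- pin_wood: Pin like the red one but with a pale wooden handle, in the stand; not to be moved. Origin: its tip.
- tape_grey: Roll of grey tape lying flat, 100 mm across, 48 mm high; not to be moved. Origin: centre of its underside.
- tape_red: Small roll of red tape lying flat, 58 mm across, 19 mm high; not to be moved. Origin: centre of its underside.
- screwdriver: Orange-handled screwdriver, 170 mm long, lying on the bench; not to be moved. Origin: centre of its length, underside.
- model_car: Yellow model car, 150 x 70 x 59 mm, standing on its wheels; not to be moved. Origin: centre, at the wheels' underside.
Things that resemble listed ones, but are neither listed nor needed, are in the scene too. Of the things shaped like the bracket, the yellow one is meant.

How it is judged:
On the way, in this order (a step that is already met when the one before it is completed fails the run):
1. the gripped red pin is through the bracket's eyelet (horizontal distance between pin and eyelet below 0.006 m and z of pin in the frame of bracket between -0.006 and 0.008 m and contact force between the fingers and pin above 1 N), for 0.2 s.
2. the bracket is pressed against both fences, square and flat, by the pin (all of step 1 and contact force between bracket and fence_far above 1 N and contact force between bracket and fence_left above 1 N and angle between the x axis of bracket and the x axis of jig, either way round below 0.05 rad and x of bracket in the frame of jig above 0.0315 m and y of bracket in the frame of jig above 0.0285 m and z of bracket in the frame of jig below 0.0135 m and angle between bracket's own z axis and vertical below 0.06 rad), for 0.2 s.
At the end, for the whole second after the job is handed in: Bracket flat on the plate, within 0.05 rad and 3.5 mm of its seat, at rest, touching both fences with over 1 N each; red pin gripped (over 1 N), its tip in the eyelet within 8 mm of the bracket's underside; no bystander moved 25 mm (all of step 2 and linear speed of bracket below 0.02 m/s and distance of each of pin_blue, pin_wood, tape_grey, tape_red, screwdriver, model_car from where it was at the start of the episode below 0.025 m); the arm keeps its last pose, push and grip.
It fails at once if the arm or gripper touches the bracket (contact force between any of the arm, the fingers and bracket above 1 N).
It fails at once if a bystander is moved (25 mm or more) (distance of any of pin_blue, pin_wood, tape_grey, tape_red, screwdriver, model_car from where it was at the start of the episode above 0.025 m).
It also fails if it takes over 54 s, if anything falls off the work surface, if the arm or the gripper's body presses on something with over 40 N, if the wrist force passes 120 N, or if a joint passes its speed limit or range.

### The arm

A 7-joint arm with a two-finger parallel gripper is mounted at the origin on the work surface. World frame = base frame: x ahead of the robot, y to its left, z up, the work surface at z = 0. Lengths are in m, angles in rad, forces in N, time in s.
With the tool pointing down it reaches from about 0.4 to 0.85 m from the base axis. Payload 10.4 kg.
Tool frame: the origin (TCP) lies midway between the tips of the shut fingers; the grasp point (between the pads) lies 19 mm behind it; z points along the fingers, x is the direction in which the jaws open and shut, and the axes are right-handed (so a half turn about z gives the same grasp; the last joint's range is limited). The gripper opens to 87 mm and grips with 3 to 60 N. Pads are 19 mm wide; open, the fingers measure 117 mm over their backs; the gripper's body (75 mm by 190 mm) begins 51 mm behind the grasp point.
Start: joints at [1.209, 0.332, -0.065, 1.46, 0.022, 1.35, -0.088], TCP at [0.208, -0.589, 0.223] pointing down, gripper open.
Joint ranges: [-2.6, 2.6], [-0.5, 2.12], [-1.47, 1.34], [0.16, 2.42], [-1.27, 4.41], [0.06, 2.06], [-2.6, 2.6]. Speed limits (rad/s): [2.22, 2.22, 2.79, 2.79, 3.14, 3.14, 3.14].

### API

Orientations are given as a unit quaternion [w, x, y, z].
In Python, from workcell import * gives the robot as it stands. The module is installed in compiled form; this text tells all that it offers. Calls block until the motion is done:
- goto(position, orientation): joint-space move of the TCP to a pose.
- move_l(position, attitude=None, speed=0.15, until_force=None): straight line of the TCP; attitude=None keeps the orientation; speed is the mean speed in m/s. With until_force (N) it stops when the force on the tool has changed by that much, and returns True; else False.
- movej(angles): joint-space move.
- ungrasp() and close(grip_force=None): open the fingers fully, or close them until they stop; grip_force is the grip in N (None keeps the last).
- pause(seconds).
- inverse_kinematics(position, orientation): joint angles nearest the present ones, or None.
- get_obs(): the state.
- read_camera(name): name is "scene" or "top"; returns the picture (384x512x3 uint8, blue, green, red); there is no depth.
- get_calibration(name): a dict with "camera_matrix" (3x3 intrinsics, pixels), "eye" and "attitude" of the camera in the world. Camera axes: x right, y down, z forward; pixel columns grow to the right and rows downward; lengths in m; the calibration is good to about 2 mm. A picture is of the moment at which its call begins. get_calibration takes no time and is no camera call.
A pose or a line that the arm cannot do raises IKError and nothing moves.
- hand_in(): hands the job in, once; it reports no verdict.
Trained networks look in the newest picture that a camera, given by its name, has taken for a name from the list of things; names that differ only in an ending like _2 or _b are one class to them, and where a whole thing is asked for, a point or a joint stands for the part that bears it (a point fixed in the world has none). Each returns a list of dicts, best first, with "conf" (0 to 1); they miss things now and then, are a little off and sometimes report something else, mostly with a low value. They report only what shows in the picture. A call takes as long as a camera call. They do not tell look-alikes from the thing itself.
- cut_out(query, camera): "mask" (384x512 bool, what is visible of it) and "point" ([column, row] in pixels, amid what is visible of it).
The state is a dict: "time_s": time; "joint_positions": joint angles; "qd": joint speeds; "tau": joint torques, N m; "tool_pos": TCP position; "orientation": TCP orientation; "force": force on the tool from outside, world axes, zero at the start; "torque": the same for the moment, N m; "opening": finger opening in m.
Only numpy, scipy, OpenCV 4.12 (cv2) and the standard library are available. Lean on these libraries where they do the work, as an engineer would, in place of code of your own. Each camera call takes 0.05 s, during which the arm holds its last target.

## Working session

There is one attempt and no reset: what is moved stays moved. The work goes in short steps, each a Python script; the robot and the scene stay as the last script left them, time stands still between calls to the robot, and variables do not carry over. Pictures are saved under pics/ and viewed, and the job is handed in when it is done.

```bash
mkdir -p pics; ls
python3 - <<'E'
from workcell import *
import cv2,numpy as np
print(get_obs())
for n in ("scene","top"):
    im=read_camera(n); cv2.imwrite(f"pics/{n}0.png",cv2.resize(im,(800,600),interpolation=cv2.INTER_CUBIC)); cv2.imwrite(f"pics/{n}0_raw.png",im)
    print(n,get_calibration(n))
E
```

```text
pics
{'time_s': 0.0, 'joint_positions': array([ 1.2094109 ,  0.33284576, -0.06467106,  1.46094663,  0.02159429,
        1.3498883 , -0.0885216 ]), 'qd': array([ 8.05016632e-05,  1.55748433e-03,  8.88991264e-04, -1.14141503e-03,
        5.97203085e-04,  5.13799379e-04, -1.11156411e-03]), 'tau': array([-9.97892203e-04, -6.23255181e+01,  2.37148470e-02, -3.89895952e+01,
       -6.15258445e-02,  3.97784798e-02,  1.80192037e-04]), 'tool_pos': array([ 0.20756545, -0.58911796,  0.22176763]), 'orientation': array([-3.73767679e-04,  8.16184322e-01, -5.77791197e-01, -5.87719844e-04]), 'force': array([ 0.77006431, -1.17010463,  0.0229992 ]), 'torque': array([-0.03201053,  0.00935382,  0.0165559 ]), 'opening': 0.08696520237186112}
scene {'camera_matrix': array([[487.81024219,   0.        , 259.35332086],
       [  0.        , 487.81024219, 191.85103145],
       [  0.        ,   0.        ,   1.        ]]), 'eye': array([ 1.4843509 , -0.17455936,  1.29814811]), 'attitude': array([-0.24788518,  0.73542705,  0.59586901, -0.20649482])}
top {'camera_matrix': array([[470.61651722,   0.        , 260.23660301],
       [  0.        , 470.61651722, 191.93678917],
       [  0.        ,   0.        ,   1.        ]]), 'eye': array([ 0.28970911, -0.00292261,  1.54045448]), 'attitude': array([ 0.07241677, -0.70037842,  0.70699645, -0.06619595])}
```

View pics/scene0.png

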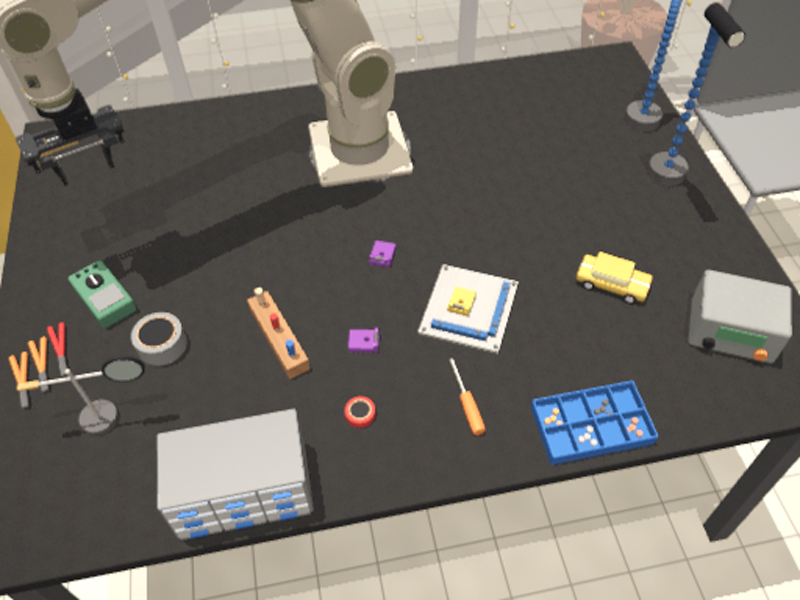

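View pics/top0.png

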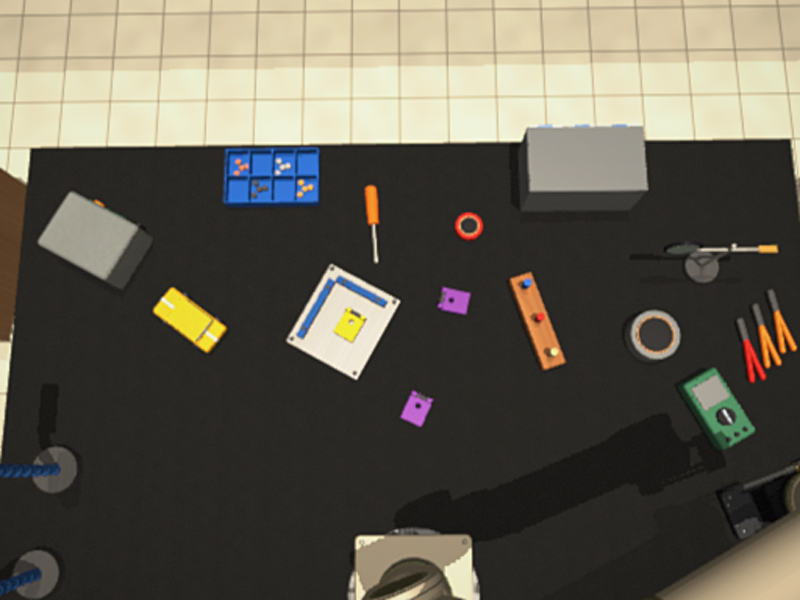

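The pictures show the stand's red pin at scene (274,320) / top (538,317) (800x600 pixels). The blue and wooden pins stand beside it. The yellow bracket is on the jig at scene (461,300) / top (350,323).

Look-alikes and how they differ from what I want:
- **Purple brackets:** scene (382,253) and (363,340), excluded by colour.
- **Yellow car:** scene (615,277), a different shape.
- **Red items for the pin:** red tape at (360,411) and red pliers at (57,345), neither in the stand.

Next I run the networks and check with close crops.

```bash
cat > h.py <<'E'
from workcell import *
import cv2,numpy as np
from scipy.spatial.transform import Rotation as R
def cam(n):
    c=get_calibration(n);q=c["attitude"];return c["camera_matrix"],np.array(c["eye"]),R.from_quat([q[1],q[2],q[3],q[0]]).as_matrix()
def toplane(n,uv,z):
    K,e,M=cam(n);uv=np.atleast_2d(uv).astype(float)
    d=(M@np.linalg.inv(K)@np.c_[uv,np.ones(len(uv))].T).T
    return e+d*((z-e[2])/d[:,2])[:,None]
def proj(n,P):
    K,e,M=cam(n);p=(K@M.T@(np.atleast_2d(P)-e).T).T
    return p[:,:2]/p[:,2:]
E
python3 - <<'E'
from h import *
Z=dict(jig=.01,bracket=.024,pin_grip=.06,pin=.05,stand=.036,fence_far=.026,fence_left=.026,eyelet=.024)
out={}
for n in("scene","top"):
    im=read_camera(n)
    for q in Z:
        for d in cut_out(q,n)[:3]:
            m=d["mask"];P=toplane(n,d["point"],Z[q])[0]
            print(n,q,round(d["conf"],2),np.round(d["point"],1),m.sum(),P.round(4))
            if out.get((n,q)) is None: out[n,q]=m
    np.savez(f"m_{n}.npz",im=im,**{q:out[n,q] for q in Z if (n,q) in out})
im=cv2.imread("pics/scene0_raw.png");top=cv2.imread("pics/top0_raw.png")
f=lambda a:cv2.resize(a,(400,400),interpolation=cv2.INTER_CUBIC)
cv2.imwrite("pics/crops.png",np.hstack([f(im[165:230,262:337]),f(im[180:245,155:220])]))
cv2.imwrite("pics/cropt.png",np.hstack([f(top[165:245,180:260]),f(top[170:240,310:380])]))
E
```

```text
scene jig 0.83 [303.4 195.6] 2150 [0.5558 0.1576 0.01  ]
scene jig 0.26 [179.7 214.7] 760 [ 0.5466 -0.2518  0.01  ]
scene bracket 0.79 [244.7 163.4] 226 [ 0.3881 -0.0079  0.024 ]
scene bracket 0.55 [294.5 190.2] 246 [0.538  0.1311 0.024 ]
scene pin_grip 0.39 [174.  203.3] 27 [ 0.5354 -0.2618  0.06  ]
scene pin 0.62 [174.3 203.5] 45 [ 0.5287 -0.2616  0.05  ]
scene stand 0.79 [179.7 211.8] 731 [ 0.5543 -0.2491  0.036 ]
scene fence_far 0.72 [293.5 209.4] 198 [0.6143 0.1082 0.026 ]
scene fence_far 0.57 [101.3 218.9] 856 [ 0.5221 -0.4959  0.026 ]
scene fence_left 0.72 [317.3 196.4] 137 [0.5801 0.197  0.026 ]
scene fence_left 0.64 [393.4 176.4] 957 [0.5526 0.4704 0.026 ]
scene eyelet 0.8 [231.  218.9] 241 [ 0.6072 -0.0937  0.024 ]
scene eyelet 0.6 [295.5 192.5] 265 [0.548  0.1319 0.024 ]
scene eyelet 0.52 [303.5 265.1] 223 [0.8152 0.0877 0.024 ]
top jig 0.74 [218.1 204.1] 2606 [0.5547 0.1488 0.01  ]
top bracket 0.78 [268.9 262.5] 267 [ 0.3616 -0.0165  0.024 ]
top bracket 0.75 [224.1 203.4] 220 [0.5544 0.1278 0.024 ]
top bracket 0.62 [292.4 191.2] 256 [ 0.5928 -0.0965  0.024 ]
top stand 0.62 [348.6 209. ] 863 [ 0.5299 -0.2759  0.036 ]
top fence_far 0.67 [229.6 184.4] 207 [0.6174 0.1099 0.026 ]
top fence_left 0.52 [202.4 198.6] 213 [0.5707 0.1988 0.026 ]
top eyelet 0.67 [223.9 207.8] 248 [0.5398 0.1283 0.024 ]
top eyelet 0.67 [266.5 261.7] 242 [ 0.3642 -0.0089  0.024 ]
top eyelet 0.48 [286.1 192.3] 261 [ 0.5893 -0.0757  0.024 ]
```

```bash
python3 -c "
import cv2,numpy as np
a=cv2.imread('pics/crops.png');b=cv2.imread('pics/cropt.png');cv2.imwrite('pics/crop_all.png',cv2.resize(np.vstack([a,b]),(600,600)))"
```

```text
(no output)
```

View pics/crop_all.png

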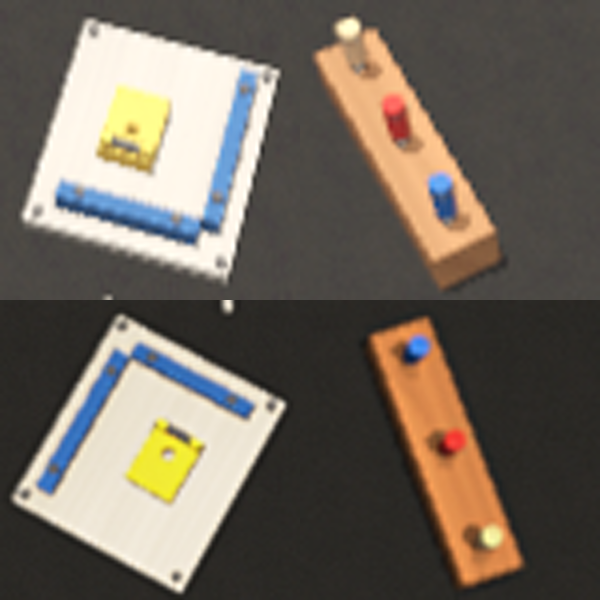

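The crops confirm it: the red handle is in the middle socket, and the yellow bracket lies askew on the plate with its cheeks toward the far fence. Next I fit the poses.

```bash
cat > fit.py <<'E'
from h import *
from scipy.optimize import minimize
S=8
def box(x0,x1,y0,y1,z0,z1): return np.array([[x,y,z] for x in(x0,x1) for y in(y0,y1) for z in(z0,z1)])
def render(n,boxes,p,z0,shape=(384,512)):
    c,s=np.cos(p[2]),np.sin(p[2]);M=np.array([[c,-s,0],[s,c,0],[0,0,1]])
    im=np.zeros((roi[3]*S,roi[2]*S),np.uint8)
    for b in boxes:
        uv=proj(n,b@M.T+[p[0],p[1],z0])
        q=(uv+0.5-[roi[0],roi[1]])*S-0.5
        cv2.fillConvexPoly(im,cv2.convexHull(np.round(q*16).astype(np.int32)),255,shift=4)
    return cv2.resize(im,(roi[2],roi[3]),interpolation=cv2.INTER_AREA)/255.
def fit(ns,masks,boxes,p0,z0):
    global roi
    def cost(d):
        global roi
        p=np.array(p0)+np.array(d)*[.01,.01,.1];t=0
        for n in ns:
            ys,xs=np.nonzero(masks[n]>.1);roi=(xs.min()-12,ys.min()-12,np.ptp(xs)+25,np.ptp(ys)+25)
            m=masks[n][roi[1]:roi[1]+roi[3],roi[0]:roi[0]+roi[2]]
            t+=np.abs(render(n,boxes,p,z0)-m).sum()/m.sum()
        return t
    best=None
    for k in range(3):
        r=minimize(cost,best.x if best is not None else [0,0,0],method="Nelder-Mead",options=dict(initial_simplex=(best.x if best is not None else np.zeros(3))+np.array([[0,0,0],[1,0,0],[0,1,0],[0,0,1.]])*(1-.3*k),xatol=.003,fatol=1e-5))
        best=r
    return np.array(p0)+best.x*[.01,.01,.1],best.fun
def biggest(m,near):
    n,l,st,c=cv2.connectedComponentsWithStats(m.astype(np.uint8))
    i=1+np.argmin([np.hypot(*(c[k]-near))+(1e3 if st[k][4]<60 else 0) for k in range(1,n)])
    return l==i
JIG=[box(-.095,.095,-.085,.085,0,.01)]
FEN=[box(.065,.080,-.0,.0,0,.016)]
E
cat > run1.py <<'E'
from fit import *
D={n:np.load(f"m_{n}.npz")["im"] for n in("scene","top")}
near=dict(scene=dict(jig=(300,196),br=(295,191),st=(178,213)),top=dict(jig=(218,205),br=(224,205),st=(345,205)))
J={};B={};H={}
for n,im in D.items():
    hsv=cv2.cvtColor(im,cv2.COLOR_BGR2HSV);h,s,v=[hsv[...,i].astype(int) for i in range(3)]
    yel=biggest((h>20)&(h<36)&(s>110)&(v>90),near[n]['br'])
    bright=(v>95)
    w=np.zeros(v.shape,bool);c=near[n]['jig'];r=70
    w[c[1]-r:c[1]+r,c[0]-r:c[0]+r]=True
    jm=biggest(bright&w,c);cn,_=cv2.findContours(jm.astype(np.uint8),cv2.RETR_EXTERNAL,cv2.CHAIN_APPROX_NONE)
    k=np.zeros(v.shape,np.uint8);cv2.fillPoly(k,[max(cn,key=cv2.contourArea)],1);J[n]=k.astype(float)
    k=np.zeros(v.shape,np.uint8);cn,_=cv2.findContours(cv2.morphologyEx(yel.astype(np.uint8),cv2.MORPH_CLOSE,np.ones((3,3))),cv2.RETR_EXTERNAL,cv2.CHAIN_APPROX_NONE)
    cv2.fillPoly(k,[cv2.convexHull(max(cn,key=cv2.contourArea))],1);B[n]=k.astype(float)
    H[n]=biggest(((h<8)|(h>172))&(s>150)&(v>60), (174,203) if n=="scene" else (344,203))
    print(n,J[n].sum(),B[n].sum(),H[n].sum(),np.argwhere(H[n]).mean(0)[::-1])
np.savez("masks.npz",**{a+n:m[n] for a,m in(("J",J),("B",B),("H",H)) for n in D})
BR=[box(-.03,.03,-.023,.023,0,.014),box(.016,.03,-.023,.023,0,.024)]
def handle(): 
    a=np.linspace(0,2*np.pi,24,endpoint=False);return [np.array([[.008*np.cos(t),.008*np.sin(t),z] for t in a for z in(0,.034)])]
for ns in(["scene"],["top"],["scene","top"]):
    j,f=fit(ns,J,JIG,[.555,.155,-.5],0);b,g=fit(ns,B,BR,[.55,.128,-.4],.01);p,e=fit(ns,H,handle(),[.54,-.262,0],.046)
    print(ns,"jig",j.round(4),round(f,3),"br",b.round(4),round(g,3),"pin",p[:2].round(4),round(e,3))
    c,s=np.cos(b[2]),np.sin(b[2]);print("  eyelet",(b[:2]+.006*np.array([c,s])).round(4))
E
python3 run1.py
```

```text
scene 2529.0 226.0 124 [230.66129032 265.21774194]
top 3029.0 273.0 137 [299.16788321 144.74452555]
['scene'] jig [ 0.5513  0.1461 -0.5135] 0.028 br [ 0.5427  0.1324 -0.494 ] 0.12 pin [ 0.54  -0.262] 1.0
  eyelet [0.548  0.1295]
['top'] jig [ 0.5523  0.1452 -0.5076] 0.024 br [ 0.5412  0.1307 -0.5317] 0.075 pin [ 0.54  -0.262] 1.0
  eyelet [0.5464 0.1276]Traceback (most recent call last):
  File "run1.py", line 22, in <module>
    j,f=fit(ns,J,JIG,[.555,.155,-.5],0);b,g=fit(ns,B,BR,[.55,.128,-.4],.01);p,e=fit(ns,H,handle(),[.54,-.262,0],.046)
                                            ~~~^^^^^^^^^^^^^^^^^^^^^^^^^^^^
  File "fit.py", line 25, in fit
    r=minimize(cost,best.x if best is not None else [0,0,0],method="Nelder-Mead",options=dict(initial_simplex=(best.x if best is not None else np.zeros(3))+np.array([[0,0,0],[1,0,0],[0,1,0],[0,0,1.]])*(1-.3*k),xatol=.003,fatol=1e-5))
    res = _minimize_neldermead(fun, x0, args, callback, bounds=bounds,
                               **options)
    fxr = func(xr)
    fx = function(np.copy(x), *(wrapper_args + args))
  File "fit.py", line 21, in cost
    t+=np.abs(render(n,boxes,p,z0)-m).sum()/m.sum()
              ~~~~~~^^^^^^^^^^^^^^
  File "fit.py", line 9, in render
    uv=proj(n,b@M.T+[p[0],p[1],z0])
  File "h.py", line 11, in proj
    K,e,M=cam(n);p=(K@M.T@(np.atleast_2d(P)-e).T).T
          ~~~^^^
  File "h.py", line 5, in cam
    c=get_calibration(n);q=c["attitude"];return c["camera_matrix"],np.array(c["eye"]),R.from_quat([q[1],q[2],q[3],q[0]]).as_matrix()
ValueError: time passes only in moves, steps and waits
```

```bash
python3 - <<'E'
s=open('h.py').read()
s=s.replace("def cam(n):\n    c=","import functools\n@functools.lru_cache(None)\ndef cam(n):\n    c=")
open('h.py','w').write(s)
f=open('fit.py').read().replace("def biggest(m,near):","def biggest(m,near,mn=60):").replace("<60","<mn");open('fit.py','w').write(f)
r=open('run1.py').read().replace("else (344,203))","else (344,203),8)").replace('(["scene"],["top"],["scene","top"])','(["scene"],["top"],["scene","top"])');open('run1.py','w').write(r)
E
python3 run1.py
```

```text
scene 2529.0 226.0 39 [175.41025641 205.15384615]
top 3029.0 273.0 27 [345.11111111 202.7037037 ]
['scene'] jig [ 0.5513  0.1461 -0.5135] 0.028 br [ 0.5427  0.1324 -0.494 ] 0.12 pin [ 0.5468 -0.2579] 0.334
  eyelet [0.548  0.1295]
['top'] jig [ 0.5523  0.1452 -0.5076] 0.024 br [ 0.5412  0.1307 -0.5317] 0.075 pin [ 0.5455 -0.2607] 0.281
  eyelet [0.5464 0.1276]
['scene', 'top'] jig [ 0.5519  0.1455 -0.5077] 0.055 br [ 0.5418  0.1311 -0.5251] 0.216 pin [ 0.5453 -0.2591] 0.725
  eyelet [0.547  0.1281]
```

```bash
cat >> h.py <<'E'
def down(psi):  # tool z down, jaw axis at world yaw psi
    return np.array([0,np.cos(psi/2),np.sin(psi/2),0.])
def st(tag=""):
    o=get_obs();print(tag,"t",round(o["time_s"],2),"tcp",o["tool_pos"].round(4),"F",o["force"].round(1),"open",round(o["opening"],4));return o
E
python3 - <<'E'
from h import *
P=[.546,-.2595];q=down(-1.22)
print(inverse_kinematics([*P,.16],q))
goto([*P,.16],q);st("above")
move_l([*P,.044],speed=.08);st("down")
close(30);st("closed")
im=read_camera("top");im2=read_camera("scene")
f=lambda a:cv2.resize(a,(400,400),interpolation=cv2.INTER_CUBIC)
cv2.imwrite("pics/grasp.png",np.hstack([f(im[150:250,300:400]),f(im2[160:260,130:230])]))
E
```

```text
[ 0.65203634  0.35128303 -0.35265804  1.58494324  0.12653292  1.22794247
 -0.94342445]
above t 2.74 tcp [ 0.5454 -0.2611  0.1601] F [-0.1  0.4 -0.4] open 0.0867
down t 4.34 tcp [ 0.5463 -0.2597  0.0445] F [ 0.3  0.1 -0.6] open 0.0875
closed t 5.5 tcp [ 0.546  -0.2597  0.044 ] F [ 0.9 -1.2 -0.1] open 0.0148
```

View pics/grasp.png

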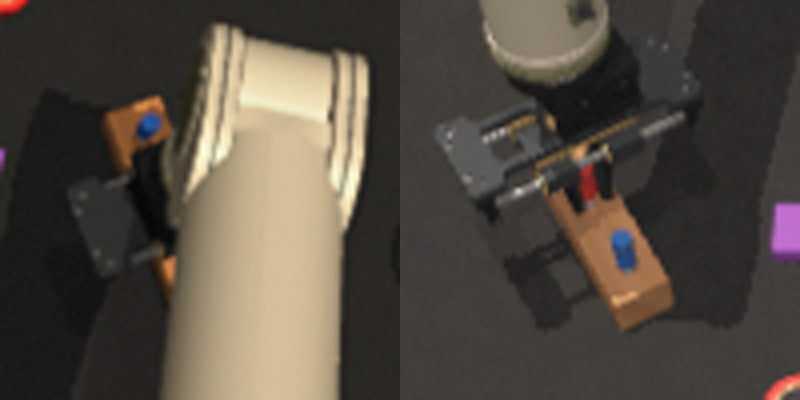

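The scene crop shows the red handle clamped between the fingers, with the blue pin untouched. Lifting it out and hovering over the eyelet.

Run:
```python
from h import *
o=get_obs();p=o["tool_pos"]
move_l([p[0],p[1],.15],speed=.08);st("lift")
E_=np.array([.547,.1285])
q0=get_obs()["joint_positions"]
psi=None
for s in(.28,.28-np.pi):
    j=inverse_kinematics([*E_,.12],down(s));print(s,None if j is None else j.round(2))
    if j is not None and (psi is None or abs(j-q0).max()<best): psi=s;best=abs(j-q0).max()
goto([*E_,.12],down(psi));move_l([*E_,.079],speed=.08);st("hover")
print(psi)
im=read_camera("top");im2=read_camera("scene");cv2.imwrite("pics/hov_top_raw.png",im);cv2.imwrite("pics/hov_scene_raw.png",im2)
f=lambda a:cv2.resize(a,(400,400),interpolation=cv2.INTER_CUBIC)
cv2.imwrite("pics/hover.png",np.hstack([f(im[155:255,170:270]),f(im2[160:240,255:335])]))
for t in([.547,.1285,.045],):print(proj("scene",t),proj("top",t))
```

```text
lift t 7.08 tcp [ 0.5458 -0.2596  0.1494] F [-0.8  0.4  0.2] open 0.0151
0.28 [ 0.35  0.38 -0.8   1.72  0.3   1.16 -0.25]
-2.861592653589793 [ 0.7   0.72 -1.39  1.71  0.73  1.35  2.6 ]
hover t 9.19 tcp [0.547  0.1287 0.079 ] F [ 0.8 -0.2  0.4] open 0.0152
0.28
[[294.7222192  188.50989332]] [[223.30348111 204.54725825]]
```

View pics/hover.png

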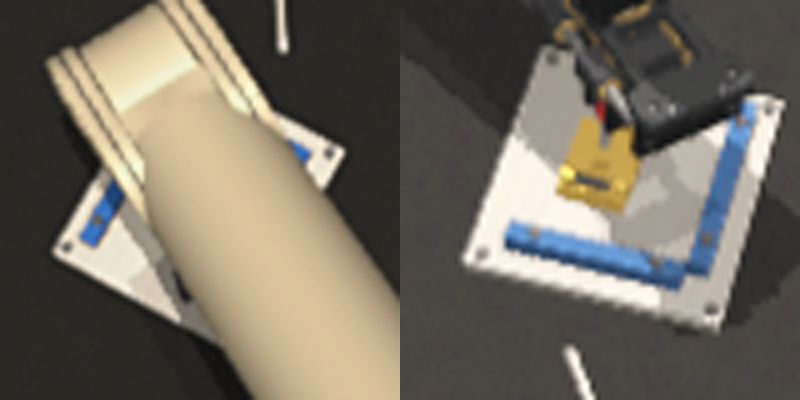

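Run:
```python
import cv2
from h import *
im=cv2.imread("pics/hov_scene_raw.png");a=cv2.resize(im[172:206,278:312],(600,600),interpolation=cv2.INTER_NEAREST)
k=600/34
def mark(P,c):
    u=proj("scene",P)[0];cv2.drawMarker(a,tuple(int(x) for x in (u+.5-[278,172])*k),c,cv2.MARKER_CROSS,24,2);print(u)
mark([.547,.1287,.045],(255,0,255))   # tip predicted
mark([.547,.1287,.081],(255,255,0))   # handle bottom
mark([.547,.1281,.024],(0,255,0))     # eyelet joint est
mark([.548,.1295,.024],(255,0,0))     # scene est
cv2.imwrite("pics/zoom1.png",a)
```

```text
[294.78175833 188.49969573]
[295.33513093 181.56964521]
[294.29123931 192.45909887]
[294.7790557  192.62337528]
```

View pics/zoom1.png

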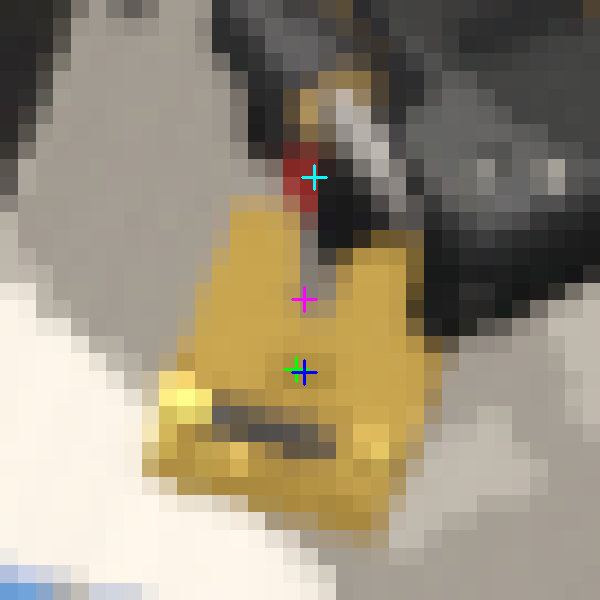

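The zoom shows the pin's shank around column 295.5, about 0.55 px right of prediction, and the hole at (294.7, 192.4). I'll shift y by −1 mm and insert under a force guard.

Run:
```python
from h import *
move_l([.547,.1277,.066],speed=.05);st("pre")
r=move_l([.547,.1277,.0455],speed=.03,until_force=4);st("ins %s"%r)
im2=read_camera("scene");cv2.imwrite("pics/ins_raw.png",im2)
cv2.imwrite("pics/ins.png",cv2.resize(im2[172:206,278:312],(600,600),interpolation=cv2.INTER_NEAREST))
```

```text
pre t 9.7 tcp [0.5467 0.1276 0.0656] F [-0.2 -0.4 -1.2] open 0.0155
ins False t 10.53 tcp [0.5471 0.1278 0.0456] F [-0.4 -0.  -0.5] open 0.015
```

View pics/ins.png

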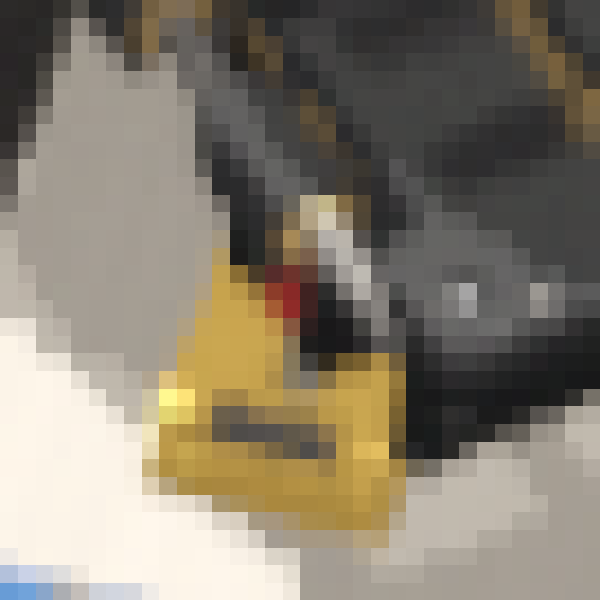

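Insertion went through without contact force, and the tip is about 1.6 mm above the plate. Now I push to the far fence, then the left one.

```bash
cat >> h.py <<'E'
yaw=-.508
jx=np.array([np.cos(yaw),np.sin(yaw),0]);jy=np.array([-np.sin(yaw),np.cos(yaw),0]);J0=np.array([.5519,.1455,0])
def js(tag):
    o=st(tag);d=o["tool_pos"]-J0;print("   jig xy",(1e3*np.array([d@jx,d@jy])).round(1),"Fx,Fy jig",round(o["force"]@jx,1),round(o["force"]@jy,1));return o
E
python3 - <<'E'
from h import *
o=js("start");p=np.array([.547,.1277,.0455])
r=move_l(p+.048*jx,speed=.03,until_force=5);o=js("far %s"%r)
pause(.3);o=js("settled")
im2=read_camera("scene");cv2.imwrite("pics/far_raw.png",im2)
cv2.imwrite("pics/far.png",cv2.resize(im2[165:235,262:332],(600,600),interpolation=cv2.INTER_CUBIC))
E
```

```text
start t 10.58 tcp [0.5472 0.1277 0.0457] F [-0.2  0.2 -0.3] open 0.0148
   jig xy [  4.5 -17.8] Fx,Fy jig -0.2 0.1
far True t 11.73 tcp [0.5787 0.1094 0.0446] F [0.3 0.4 0.5] open 0.0153
   jig xy [ 41.  -18.5] Fx,Fy jig 0.1 0.5
settled t 12.03 tcp [0.5786 0.1093 0.0445] F [-0.9 -0.2  0.4] open 0.0148
   jig xy [ 40.9 -18.6] Fx,Fy jig -0.7 -0.6
```

View pics/far.png

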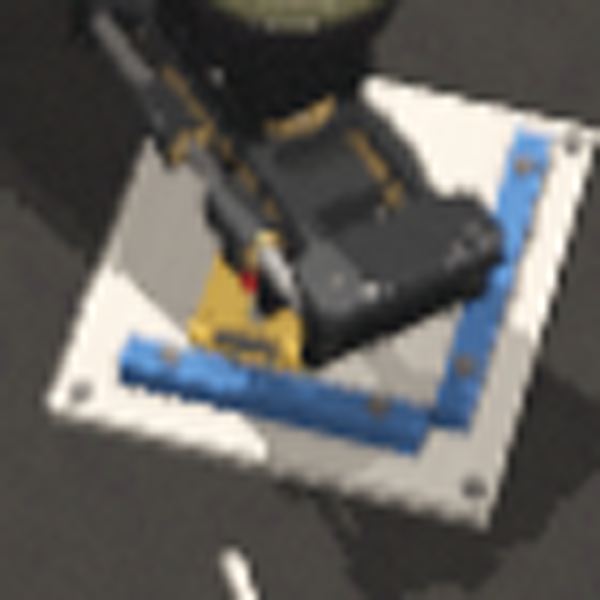

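The bracket now sits against the far fence at crop (250,340). Next I slide left with a slight forward bias.

Run:
```python
from h import *
p=get_obs()["tool_pos"].copy();p[2]=.046
r=move_l(p+.0015*jx,speed=.01);js("bias")
p=p+.0015*jx
r=move_l(p+.058*jy+.001*jx,speed=.03,until_force=7);js("left %s"%r)
pause(.3);js("settled")
im2=read_camera("scene");cv2.imwrite("pics/left_raw.png",im2)
cv2.imwrite("pics/left.png",cv2.resize(im2[165:235,262:332],(600,600),interpolation=cv2.INTER_CUBIC))
```

```text
bias t 12.44 tcp [0.5792 0.109  0.0458] F [-3.3  1.4 -0.5] open 0.0147
   jig xy [ 41.6 -18.6] Fx,Fy jig -3.6 -0.4
left True t 13.98 tcp [0.6032 0.1538 0.0447] F [-0.3 -0.8 -0.1] open 0.0151
   jig xy [40.8 32.2] Fx,Fy jig 0.1 -0.8
settled t 14.28 tcp [0.603  0.1537 0.0444] F [-0.1 -0.6 -0.7] open 0.015
   jig xy [40.7 32. ] Fx,Fy jig 0.2 -0.6
```

View pics/left.png

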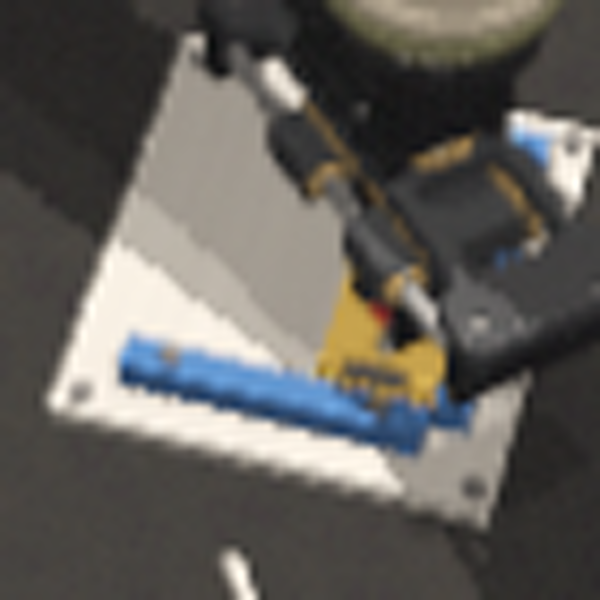

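At the left fence the pin is at jig (40.8, 32.2) mm, against an expected (41, 32). Now I press into both fences in small steps.

Run:
```python
from h import *
p=get_obs()["tool_pos"].copy();p[2]=.046
for k in range(1,9):
    dx=dy=.001*k if k<2 else .001*k
    move_l(p+dx*jx+dy*jy,speed=.01);pause(.15);F=[]
    for i in range(5): o=get_obs();F.append([o["force"]@jx,o["force"]@jy,o["force"][2]]);pause(.02)
    F=np.mean(F,0);print(k,F.round(1),"tcp jig",((o["tool_pos"]-J0)@jx*1e3).round(1),((o["tool_pos"]-J0)@jy*1e3).round(1))
    if min(-F[:2])>8: break
js("press")
im2=read_camera("scene");cv2.imwrite("pics/press_raw.png",im2)
cv2.imwrite("pics/press.png",cv2.resize(im2[175:225,280:330],(600,600),interpolation=cv2.INTER_CUBIC))
```

```text
1 [-4.  -3.8 -0.3] tcp jig 41.0 32.6
2 [-7.  -6.2  1.6] tcp jig 41.3 33.0
3 [-8.9 -8.6  3.1] tcp jig 41.7 33.4
press t 16.01 tcp [0.6045 0.1544 0.0451] F [-11.7  -3.5   1.9] open 0.0148
   jig xy [41.6 33.4] Fx,Fy jig -8.6 -8.7
```

View pics/press.png

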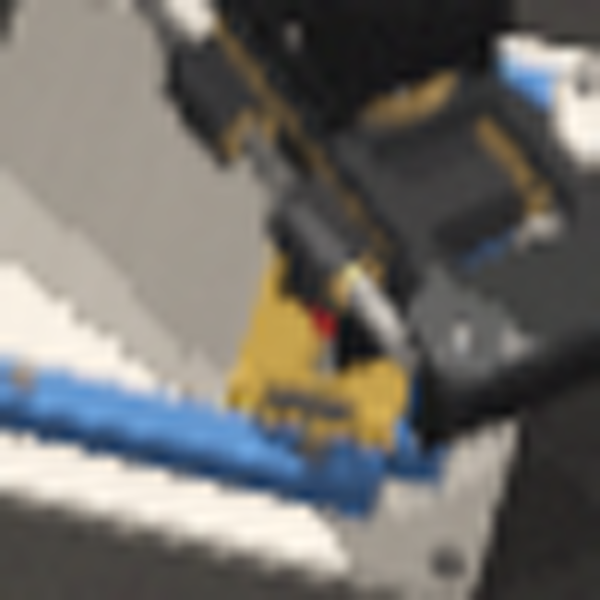

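Run:
```python
from fit import *
im=cv2.imread("pics/press_raw.png");x0,y0,k=285,180,15
a=cv2.resize(im[y0:y0+40,x0:x0+40],(600,600),interpolation=cv2.INTER_NEAREST)
c,s=np.cos(yaw),np.sin(yaw);M=np.array([[c,-s,0],[s,c,0],[0,0,1]])
O=J0+M@[.035,.032,.01]
for z in(.014,):
    P=np.array([[-.03,-.023,z],[.03,-.023,z],[.03,.023,z],[-.03,.023,z]])@M.T+O
    cv2.polylines(a,[((proj("scene",P)+.5-[x0,y0])*k).astype(np.int32)],True,(255,0,255),2)
cv2.imwrite("pics/overlay.png",a);js("now")
```

```text
now t 16.06 tcp [0.6045 0.1544 0.0451] F [-11.3  -3.    2.4] open 0.0149
   jig xy [41.6 33.3] Fx,Fy jig -8.4 -8.2
```

View pics/overlay.png

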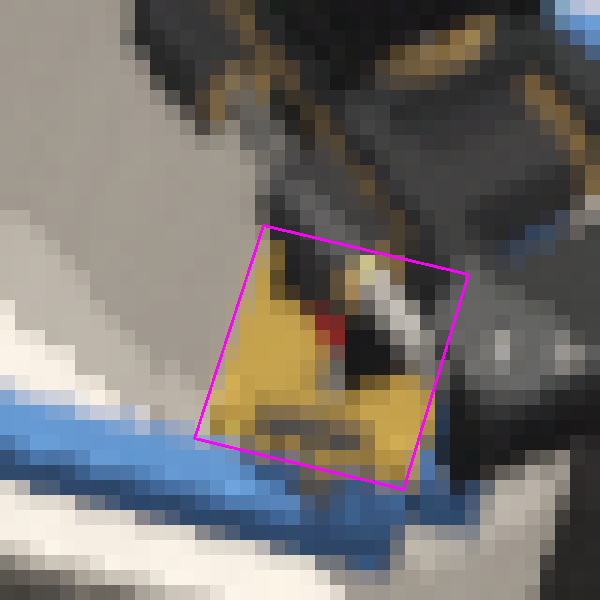

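The overlay of the expected seat (corners at (264,226), (468,274), (404,489), (195,437)) agrees with the bracket's outline to within a pixel, and its edges are parallel. I'm handing it in.

Run:
```python
from h import *
pause(.3);js("final");hand_in()
```

```text
final t 16.36 tcp [0.6045 0.1544 0.0451] F [-12.   -3.3   4. ] open 0.0152
   jig xy [41.6 33.3] Fx,Fy jig -8.9 -8.7
the job is handed in; nothing more can be done
```

I put the red pin down through the yellow bracket's eyelet, pushed the bracket first to the far fence and then to the left one, and handed the job in at 16.4 s. The pin was still gripped and pressing into both fences. `hand_in()` gives no verdict, so the evidence is my own last checks:

- **Force:** the tool was pushing with about 8.9 N toward the far fence and 8.7 N toward the left one. This is the force on the tool; the force on the fences was not measured directly.
- **Pin position:** the gripper was at jig (41.6, 33.3) mm, against (41, 32) mm for the seated eyelet, and it had been pushed slightly past contact. The tip was about 1 mm above the plate, worked out from the gripper's height and the pin's length. The fingers read 15 mm open on the 16 mm handle.
- **Bracket:** the seat outline drawn on the scene picture matched the bracket to within about a pixel (roughly 3 mm), with edges parallel. The arm hid the top camera's view and part of the bracket, so only the scene camera confirms this.
- **Disagreements:** while hovering, the pin looked about 1.7 mm off from where the calibration put it. I shifted it about 1 mm and it went in without any contact force. The upward force on the tool was 4 N at the end, so the tip may be touching the plate lightly.
- **Other objects:** I saw no contact with other things on the bench, but I did not measure their positions again at the end.

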